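# Unload the sample-tin lid press

### The job

The lid press has just closed a sample tin. Push the press's counterweighted arm up by its crossbar, past its balance point, until it stays fully raised by itself, and only then push the tin sideways along its lane until it stands against the end stop. Use only the fingers to push: do not lift or tip the tin, and leave the other things on the table alone.

Things in the scene. Friction and masses are not known exactly. Their poses are not given: they have to be found in the camera images.
- press: Bench lid press, fixed. Origin on the table below the arm's pivot; x points from crossbar to pivot (to the robot's right, within 0.25 rad), y along the tin lane to the end stop (away from the robot), z up. In this frame (mm): grey base plate x -215 to 75, y -130 to 185, top z = 30. Bearing cheeks by the pivot: x -30 to 40, y +-29 to 39, up to z = 160. Nothing stands under the crossbar.
- press_arm (a joint): Arm angle (rad): 0 = level on its lower stop (start), grows as the crossbar rises, 1.45 = nearly upright on the upper stop. A dark steel counterweight, above and behind the pivot, makes it fall back below the balance point at about 0.70; beyond it the arm goes on up by itself, damped, in a few seconds. Lifting it takes about 2 to 5 N at the crossbar.
- pivot (a point): Pivot axis of the arm, fixed, 140 mm above the table; the axis is horizontal along the press's y.
- handle (a point): Middle of the black round crossbar at the arm's free end, 275 mm from the pivot; bar 22 mm in diameter, 142 mm long, along the press's y; moves with the arm. The arm is an aluminium bar 26 mm wide, 22 mm high; below it, 150 mm from the pivot, a 60 mm disc pad hovers 2 mm over the tin while the arm is level.
- tin: The tin to push: lidded plain metal sample tin, a cylinder 66 mm in diameter and 80 mm tall, 0.25 to 0.5 kg, standing in the lane under the press pad. Origin at the centre of its underside, z up. It slides on the lane at 2 to 8 N; push it low down (contact reaching below 30 mm above the lane) so that it does not tip.
- stop (a point): Middle of the foot of the end stop's inner face, on the lane's centre line, 30 mm over the table. The stop, 32 mm high, crosses the +y end of the lane. The lane runs along the press's y at x = -150 mm, between two steel fences 12 mm high, 8 mm thick, 72 mm apart, open at the -y end. The tin stands against the stop when its centre is 33 mm from it.
- spare_tin: Bystander: another lidded plain metal sample tin, a cylinder 66 mm in diameter and 80 mm tall, on the table beyond the crossbar. Origin under its centre.
- jar: Bystander: amber jar with black cap, 60 mm in diameter, 85 mm tall, on the table right of the press, behind its counterweight. Origin under its centre.
- meter: Bystander: black hand-held gas meter lying flat, 125 x 65 x 32 mm with a 32 mm metal nozzle, on the table right of the press, behind its counterweight. Origin under the centre of its case.
Things that resemble listed ones, but are neither listed nor needed, are in the scene too. Leave any yellow look-alike of the tin alone.

How it is judged (in metres and radians):
On the way, in this order (a step that is already met when the one before it is completed fails the run):
1. the arm is up (over 1.3 rad) with the tin still under the press (value of joint press_arm above 1.3 rad and y of tin in the frame of press below 0.05 m), for 0.3 s.
2. the tin stands against the end stop (gap under 8 mm) (y of tin in the frame of press above 0.124 m), for 0.2 s.
At the end, for the whole second after the job is handed in: The arm rests raised (over 1.3 rad); the tin stands upright in the lane, at rest, within 8 mm of the end stop (value of joint press_arm above 1.3 rad and velocity of joint press_arm below 0.05 rad/s and y of tin in the frame of press between 0.124 and 0.137 m and x of tin in the frame of press between -0.158 and -0.142 m and z of tin in the frame of press between 0.026 and 0.034 m and angle between tin's own z axis and vertical below 0.08 rad and linear speed of tin below 0.02 m/s); the robot touches nothing.
It fails at once if the tin is lifted more than 10 mm (z of tin in the frame of press above 0.04 m).
It fails at once if the tin is tipped (angle between tin's own z axis and vertical above 0.35 rad).
It fails at once if the tin is pushed along (over 30 mm) while the arm is not up (value of joint press_arm below 1.1 rad and distance of tin from where it was at the start of the episode above 0.03 m).
It fails at once if the spare tin, the jar or the meter is moved more than 20 mm (distance of any of spare_tin, jar, meter from where it was at the start of the episode above 0.02 m).
It fails at once if the spare tin, the jar or the meter is tipped (angle between any of spare_tin, jar, meter's own z axis and vertical above 0.3 rad).
It also fails if it takes over 54 s, if anything falls off the work surface, if the arm or the gripper's body presses on something with over 40 N, if the wrist force passes 120 N, or if a joint passes its speed limit or range.

### The arm

A 6-joint arm with a two-finger parallel gripper is mounted at the origin on the work surface. World frame = base frame: x ahead of the robot, y to its left, z up, the work surface at z = 0. Lengths are in m, angles in degrees, forces in N, time in s.
With the tool pointing down it reaches from about 0.275 to 0.875 m from the base axis. Payload 12.5 kg.
Tool frame: the origin (TCP) lies at the very end of the fingers, on their centre line; the grasp point (between the pads) lies 19 mm behind it; z points along the fingers, y is the line along which they close (so a half turn about z gives the same grasp; the last joint's range is limited). The gripper opens to 85 mm and grips with 20 to 120 N. Pads are 22 mm wide; open, the fingers measure 114 mm over their backs; the gripper's body (76 mm by 85 mm) begins 54 mm behind the grasp point. The pads swing forward as they close: fully open they stand 13 mm farther back than shut.
Start: joints at [-72.571, 20.094, 94.641, -0, 65.266, -4.847], TCP at [0.209, -0.509, 0.231] pointing down, gripper open.
Joint ranges: [-157.81, 157.81], [-45, 120.19], [0.68, 151.7], [-89.99, 269.99], [4.06, 180], [-164.3, 164.3]. Speed limits (degrees/s): [127.2, 127.2, 159.86, 180, 180, 180].

### API

Orientations are given as a 3x3 rotation matrix whose columns are the frame's x, y, z axes.
In Python, from station import telemetry, optics, r gives the robot as it stands. The module is installed in compiled form; this text tells all that it offers.
- The arm moves only by the tool send_rows, never from a script. Its argument "increments" is a list of rows, each a list of 3 entries, a list of its own where there are three numbers: the opening, from 0 (shut) to 1 (fully open), then the shift along the tool's x, y, z normalised to -1 to 1, where 1 is 0.3 m, then the turn about the tool's z normalised to -1 to 1, where 1 is 180 degrees. A call has 1 to 12 rows; each row shifts and turns the commanded pose from where the row before left it, along the tool's axes as they then stand; what a row does not reach is not made up. A row lasts 1/10 s, in which the tool goes at most 50 mm and 8.59 degrees, less where a joint would pass 70% of its speed; a pose out of reach is approached as far as the arm can. A call with a number of a shift or a turn outside -1 to 1 is refused whole. A call with a gripper value outside its range is refused whole. The fingers move at their own pace and stop on an object; "squeeze" is the grip in N (left out, the last holds). Time passes only in rows, so rows that do not move let the fingers close. It gives the time, the measured TCP pose, the force, the opening and the grip force at its end, in the units of the state.
- telemetry.state(): the state, without advancing time (a new reading comes with each control period).
- optics.camera(name): name is "scene" or "top" or "wrist"; returns the picture (384x512x3 uint8, red, green, blue); there is no depth.
- optics.camera_params(name): a dict with "intrinsics" (3x3 intrinsics, pixels), "k1" (the pictures are not rectified: a ray, as slopes to the right and down, at radius r is drawn at 1 + k1 r^2 times it, then the intrinsics apply), "pose" (4x4, takes a point from camera to world coordinates). Camera axes: x right, y down, z forward; pixel columns grow to the right and rows downward; lengths in m; the calibration is good to about 2 mm. A picture is of the moment at which its call begins: read the wrist's pose just before it. camera_params takes no time and is no camera call; for the wrist camera it gives the pose at the moment of the call.
- r.hand_in(): hands the job in; it is judged then, once.
The state is a dict: "clock": time; "joints": joint angles; "joint_velocities": joint speeds; "joint_efforts": joint torques, N m; "tcp_pos": TCP position; "orientation": TCP orientation; "ft_force": force on the tool from outside, world axes, zero at the start; "torque": the same for the moment, N m; "grip_width": opening from 0.0 (shut) to 1.0 (fully open); "finger_force": force on a finger pad.
Only numpy, scipy, OpenCV 4.12 (cv2) and the standard library are available. Lean on these libraries where they do the work, as an engineer would, in place of code of your own. Each camera call takes 0.05 s, during which the arm holds its last target. There are 200 camera calls.

## Working session

There is one attempt and no reset: what is moved stays moved. The work goes in short steps, Python scripts to look and compute and a tool call to move; the robot and the scene stay as the last step left them, time stands still between calls to the robot, and variables do not carry over. Pictures are saved under pics/ and viewed, at most 10 in all, crops included, and the job is handed in when it is done.

Besides the shell and the picture viewer there is one more tool, called after "Request:" by a JSON object that holds its "method" and its "body". send_rows: Moves the arm, as the interface text tells. Its arguments: {"type":"object","properties":{"increments":{"type":"array","items":{"type":"array"}},"squeeze":{"type":"number"}},"required":["increments"]}

```bash
mkdir -p pics; ls; python3 - <<'E'
from station import telemetry, optics, r
import cv2,numpy as np
np.set_printoptions(precision=4,suppress=True)
for n in ("scene","top"):
    cv2.imwrite(f"pics/{n}0.png",optics.camera(n)[:,:,::-1]); p=optics.camera_params(n); print(n,p)
s=telemetry.state();print(s['clock'],s['tcp_pos'],s['orientation'],s['ft_force'])
E
```

```text
pics
scene {'intrinsics': array([[399.8127,   0.    , 259.9201],
       [  0.    , 399.8127, 193.9176],
       [  0.    ,   0.    ,   1.    ]]), 'k1': -0.14298644920002887, 'pose': array([[-0.6541,  0.4584, -0.6017,  1.1428],
       [ 0.7561,  0.4192, -0.5027,  0.489 ],
       [ 0.0218, -0.7837, -0.6208,  0.7373],
       [ 0.    ,  0.    ,  0.    ,  1.    ]])}
top {'intrinsics': array([[381.8738,   0.    , 259.3683],
       [  0.    , 381.8738, 190.65  ],
       [  0.    ,   0.    ,   1.    ]]), 'k1': 0.018669913946208646, 'pose': array([[-0.0264, -0.9878,  0.1532,  0.3866],
       [-0.9995,  0.0287,  0.0128, -0.0448],
       [-0.017 , -0.1528, -0.9881,  1.1156],
       [ 0.    ,  0.    ,  0.    ,  1.    ]])}
0.1 [ 0.2084 -0.5087  0.2308] [[ 0.9253  0.3791 -0.0003]
 [ 0.3791 -0.9253  0.001 ]
 [ 0.0001 -0.001  -1.    ]] [0.1242 0.004  0.2007]
```

View pics/scene0.png

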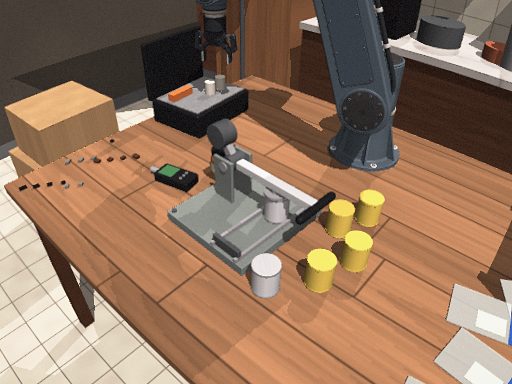

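View pics/top0.png

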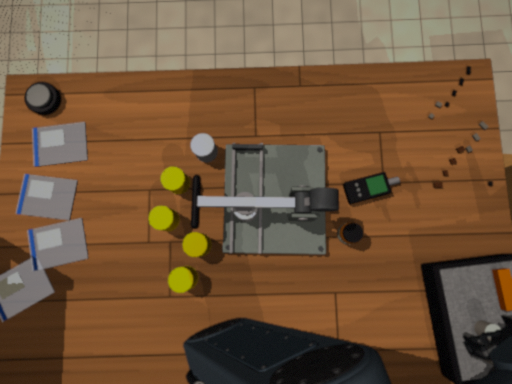

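Candidates for the tin: the metal tin under the pad (top 243,210; scene 275,208). The other metal tin (top 203,147) is the spare, and the yellow ones (173,180), (161,218), (195,245), (181,280) are look-alikes. I choose the one under the pad and check it in a close crop.

```bash
python3 - <<'E'
import cv2
a=cv2.imread("pics/top0.png")[130:270,145:345]
cv2.imwrite("pics/c1.png",cv2.resize(a,(800,560),interpolation=cv2.INTER_CUBIC))
E
```

```text
(no output)
```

View pics/c1.png

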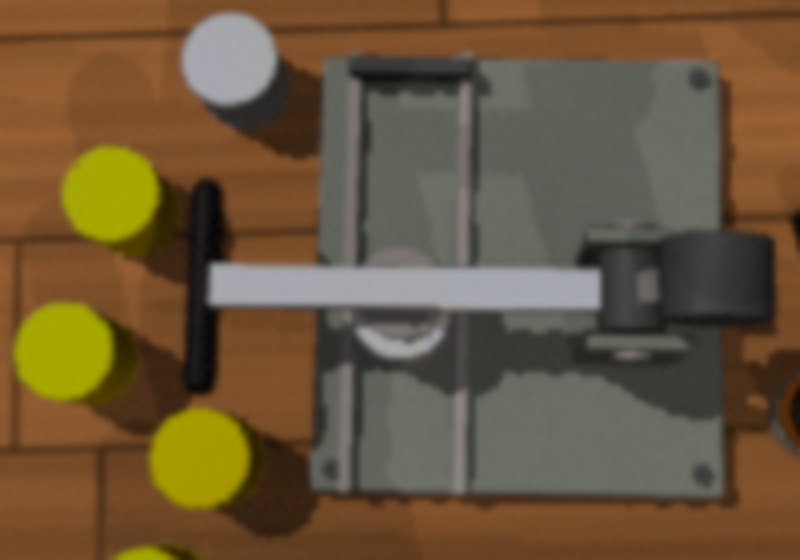

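The crop shows the metal tin (400,320) under the pad between the fences (350 and 463). The crossbar runs from (205,182) to (199,390), and the plate corners are visible. Next I fit the press pose.

```bash
cat > h.py <<'E'
import numpy as np, cv2
from station import telemetry, optics, r
np.set_printoptions(precision=4,suppress=True)
def world(n,uv,z,pose=None):
    p=optics.camera_params(n); T=p['pose'] if pose is None else pose
    q=cv2.undistortPoints(np.array([[uv]],float),p['intrinsics'],np.array([p['k1'],0,0,0.]))[0,0]
    d=T[:3,:3]@[q[0],q[1],1]; return T[:3,3]+d*(z-T[2,3])/d[2]
E
python3 - <<'E'
from h import *
from scipy.optimize import least_squares
W=lambda u,v,z: world("top",(u/4+145-.375,v/4+130-.375),z)
obs=[((323,60),(-215,185),.03),((720,62),(75,185),.03),((722,496),(75,-130),.03),((312,490),(-215,-130),.03),
((205,180),(-275,71),.14),((199,392),(-275,-71),.14)]
w=np.array([W(*o[0],o[2])[:2] for o in obs]); m=np.array([o[1] for o in obs])/1e3
def P(t,m): c,s=np.cos(t[2]),np.sin(t[2]); return m@np.array([[c,s],[-s,c]])+t[:2]
f=least_squares(lambda t:(P(t,m)-w).ravel(),[.45,-.1,-1.57]); t=f.x
print(t,np.degrees(t[2])); print((P(t,m)-w)*1e3)
inv=lambda p:(p-t[:2])@np.array([[np.cos(t[2]),-np.sin(t[2])],[np.sin(t[2]),np.cos(t[2])]])
np.save("press.npy",t)
for n,u,v,z in [("tinbottomedge",402,357,.11),("spare",230,58,.08),("y1",112,193,.08),("y2",65,350,.08),("y3",200,457,.08)]:
    a=W(u,v,z)[:2]; print(n,a,inv(a))
print("grip pts", P(t,np.array([[-.275,-.042],[-.275,.042],[-.275,0],[-.15,0],[-.15,-.09]])))
E
```

```text
[ 0.5034 -0.1413 -1.6134] -92.4404700213006
[[ 2.8601  0.186 ]
 [ 1.1145  0.6242]
 [-1.3216 -0.9944]
 [-0.586   1.9078]
 [ 1.024  -1.9155]
 [-3.091   0.1919]]
tinbottomedge [0.4684 0.0078] [-0.1475 -0.0413]
spare [0.6838 0.1255] [-0.2743  0.1689]
y1 [0.59   0.2076] [-0.3523  0.0716]
y2 [0.4821 0.2387] [-0.3788 -0.0375]
y3 [0.4074 0.1467] [-0.2837 -0.1082]
grip pts [[0.4731 0.1352]
 [0.5571 0.1316]
 [0.5151 0.1334]
 [0.5098 0.0085]
 [0.4199 0.0124]]
```

Request:
{"method": "send_rows", "body": {"increments": [[1,[0,0,-0.11],0.0457],[1,[0,0,-0.11],0.0457],[1,[0,0,-0.11],0.0457],[1,[0.0465,-0.128,0],0],[1,[0.0465,-0.128,0],0],[1,[0.0465,-0.128,0],0],[1,[0.0465,-0.128,0],0],[1,[0.0465,-0.128,0],0],[1,[0.0465,-0.128,0],0],[1,[0.0465,-0.128,0],0],[1,[0.0465,-0.128,0],0],[1,[0.0465,-0.128,0],0]]}}

```text
clock: 1.3
tcp_pos: [0.3486, -0.1673, 0.3302]
orientation: [[0.999, -0.042, 0.0], [-0.042, -0.999, 0.0], [0.0, -0.0, -1.0]]
ft_force: [1.1, -0.3, 1.2]
grip_width: 1.002
finger_force: 0.0
```

Request:
{"method": "send_rows", "body": {"increments": [[1,[0.0465,-0.128,0],0],[1,[0.0465,-0.128,0],0],[1,[0.0465,-0.128,0],0],[1,[0.0465,-0.128,0],0],[1,[0.0465,-0.128,0],0],[1,[0.0465,-0.128,0],0],[1,[0.0465,-0.128,0],0],[1,[0.0465,-0.128,0],0],[1,[0,0,0],0],[1,[0,0,0],0]]}}

```text
clock: 2.3
tcp_pos: [0.4726, 0.1337, 0.3297]
orientation: [[0.999, -0.04, -0.001], [-0.04, -0.999, -0.0], [-0.001, 0.0, -1.0]]
ft_force: [0.4, -0.0, -0.2]
grip_width: 1.0
finger_force: 0.0
```

```bash
python3 - <<'E'
from h import *
s=telemetry.state(); print(s['clock'],s['tcp_pos'],s['orientation'],s['joints'])
print(optics.camera_params("wrist"))
cv2.imwrite("pics/w1.png",optics.camera("wrist")[:,:,::-1])
E
```

```text
2.3 [0.4726 0.1337 0.3297] [[ 0.9992 -0.0403 -0.0012]
 [-0.0403 -0.9992 -0.0004]
 [-0.0012  0.0005 -1.    ]] [ 10.3712   8.7793  95.254   -0.0114  76.0402 102.6818]
{'intrinsics': array([[281.1661,   0.    , 256.3342],
       [  0.    , 281.1661, 193.2936],
       [  0.    ,   0.    ,   1.    ]]), 'k1': -0.06215516590560015, 'pose': array([[-0.0398, -0.9634, -0.265 ,  0.5388],
       [-0.9992,  0.0387,  0.0094,  0.1316],
       [ 0.0012,  0.2652, -0.9642,  0.4723],
       [ 0.    ,  0.    ,  0.    ,  1.    ]])}
```

View pics/w1.png

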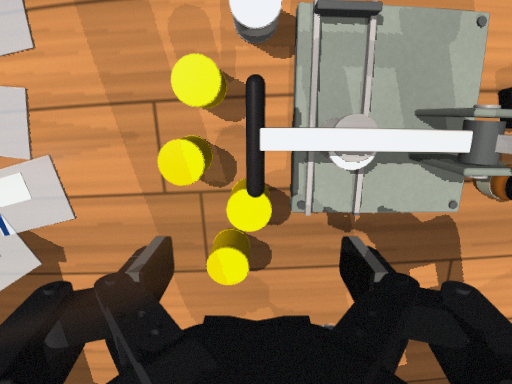

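The wrist view shows the bar from (256,77) to (255,195), centred between the fingers, with the arm joining it at (262,139).

```bash
python3 - <<'E'
from h import *
T=optics.camera_params("wrist")['pose']
for uv in [(256,76),(255.5,196),(262,139)]: print(world("wrist",uv,.14,T))
t=np.load("press.npy");c,s=np.cos(t[2]),np.sin(t[2])
P=lambda x,y:np.array([c*x-s*y+t[0],s*x+c*y+t[1]])
print(P(-.275,-.071),P(-.275,.071),P(-.275,-.042))
E
```

```text
[0.5825 0.129  0.14  ]
[0.444  0.1353 0.14  ]
[0.5128 0.1248 0.14  ]
[0.4442 0.1364] [0.586  0.1304] [0.4731 0.1352]
```

Request:
{"method": "send_rows", "body": {"increments": [[1,[0,0,0.116],0],[1,[0,0,0.116],0],[1,[0,0,0.116],0],[1,[0,0,0.116],0],[1,[0,0,0.116],0],[1,[0,0,0.116],0],[0,[0,0,0],0],[0,[0,0,0],0],[0,[0,0,0],0],[0,[0,0,0],0],[0,[0,0,0],0],[0,[0,0,0],0]], "squeeze": 30}}

```text
clock: 3.55
tcp_pos: [0.4738, 0.1352, 0.1234]
orientation: [[0.999, -0.042, 0.004], [-0.042, -0.999, 0.003], [0.003, -0.004, -1.0]]
ft_force: [-1.5, 13.9, 7.4]
grip_width: 0.246
finger_force: 31.9
```

```bash
python3 -c "
import numpy as np
a=np.linspace(0,1.4,29);y=.275/.3*(np.cos(a[:-1])-np.cos(a[1:]));z=.275/.3*(np.sin(a[:-1])-np.sin(a[1:]))
print([[0,[0,round(p,4),round(q,4)],0] for p,q in zip(y,z)])"
```

```text
[[0, [0, np.float64(0.0011), np.float64(-0.0458)], 0], [0, [0, np.float64(0.0034), np.float64(-0.0457)], 0], [0, [0, np.float64(0.0057), np.float64(-0.0455)], 0], [0, [0, np.float64(0.008), np.float64(-0.0451)], 0], [0, [0, np.float64(0.0102), np.float64(-0.0447)], 0], [0, [0, np.float64(0.0124), np.float64(-0.0441)], 0], [0, [0, np.float64(0.0146), np.float64(-0.0434)], 0], [0, [0, np.float64(0.0168), np.float64(-0.0426)], 0], [0, [0, np.float64(0.0189), np.float64(-0.0418)], 0], [0, [0, np.float64(0.021), np.float64(-0.0408)], 0], [0, [0, np.float64(0.023), np.float64(-0.0397)], 0], [0, [0, np.float64(0.0249), np.float64(-0.0385)], 0], [0, [0, np.float64(0.0268), np.float64(-0.0372)], 0], [0, [0, np.float64(0.0286), np.float64(-0.0358)], 0], [0, [0, np.float64(0.0304), np.float64(-0.0343)], 0], [0, [0, np.float64(0.0321), np.float64(-0.0327)], 0], [0, [0, np.float64(0.0337), np.float64(-0.0311)], 0], [0, [0, np.float64(0.0352), np.float64(-0.0294)], 0], [0, [0, np.float64(0.0366), np.float64(-0.0276)], 0], [0, [0, np.float64(0.0379), np.float64(-0.0257)], 0], [0, [0, np.float64(0.0392), np.float64(-0.0238)], 0], [0, [0, np.float64(0.0403), np.float64(-0.0218)], 0], [0, [0, np.float64(0.0413), np.float64(-0.0198)], 0], [0, [0, np.float64(0.0423), np.float64(-0.0177)], 0], [0, [0, np.float64(0.0431), np.float64(-0.0155)], 0], [0, [0, np.float64(0.0438), np.float64(-0.0134)], 0], [0, [0, np.float64(0.0445), np.float64(-0.0112)], 0], [0, [0, np.float64(0.045), np.float64(-0.0089)], 0]]
```

Request:
{"method": "send_rows", "body": {"increments": [[0,[0,0.001,-0.046],0],[0,[0,0.0034,-0.0457],0],[0,[0,0.0057,-0.0455],0],[0,[0,0.008,-0.045],0],[0,[0,0.01,-0.0447],0],[0,[0,0.0124,-0.044],0],[0,[0,0.0146,-0.0434],0],[0,[0,0.0168,-0.0426],0]]}}

```text
clock: 4.35
tcp_pos: [0.4729, 0.1149, 0.2312]
orientation: [[0.999, -0.042, 0.005], [-0.042, -0.999, 0.007], [0.004, -0.007, -1.0]]
ft_force: [1.7, 22.7, 5.9]
grip_width: 0.245
finger_force: 29.6
```

Request:
{"method": "send_rows", "body": {"increments": [[0,[0,0.0169,-0.0418],0],[0,[0,0.019,-0.0408],0],[0,[0,0.022,-0.0397],0],[0,[0,0.024,-0.0385],0],[0,[0,0.026,-0.0372],0],[0,[0,0.028,-0.0358],0],[0,[0,0.03,-0.0343],0],[0,[0,0.032,-0.0327],0]]}}

```text
clock: 5.15
tcp_pos: [0.4705, 0.0568, 0.3236]
orientation: [[0.999, -0.041, 0.008], [-0.041, -0.999, 0.011], [0.007, -0.011, -1.0]]
ft_force: [-4.1, 31.7, 27.0]
grip_width: 0.245
finger_force: 29.7
```

Request:
{"method": "send_rows", "body": {"increments": [[0,[0,0.03,-0.034],0],[0,[0,0.032,-0.032],0],[0,[0,0.034,-0.03],0],[0,[0,0.036,-0.028],0]]}}

```text
clock: 5.55
tcp_pos: [0.4686, 0.0137, 0.3588]
orientation: [[0.999, -0.041, 0.006], [-0.041, -0.999, 0.002], [0.006, -0.003, -1.0]]
ft_force: [4.0, 6.1, 7.0]
grip_width: 0.247
finger_force: 30.9
```

```bash
python3 - <<'E'
from h import *
a=optics.camera("scene")[90:290,150:400,::-1]
cv2.imwrite("pics/s2.png",cv2.resize(a,(750,600),interpolation=cv2.INTER_CUBIC))
s=telemetry.state(); print(s['tcp_pos'],s['ft_force'])
E
```

```text
[0.4686 0.0121 0.3597] [ 0.3092  5.2886 12.7984]
```

View pics/s2.png

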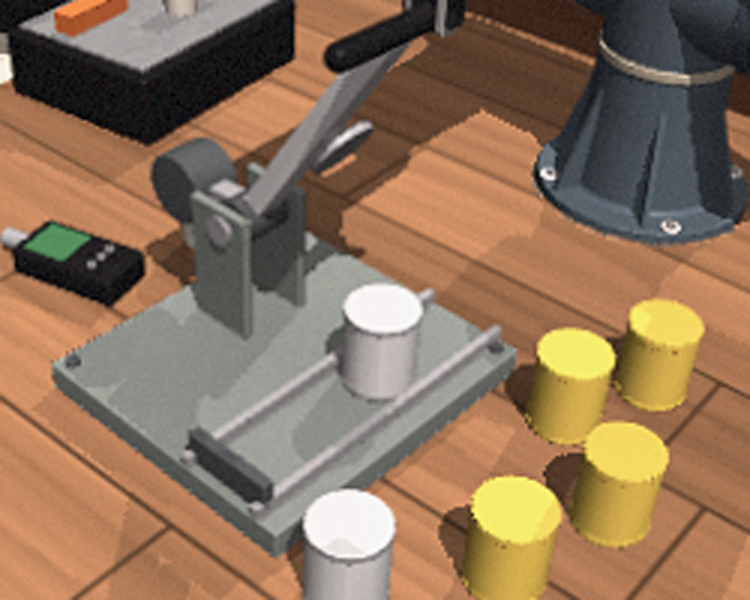

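The view shows the arm at about 1 rad, gripped at the near end of the bar (330–440, 10–60), and the tin undisturbed. I carry on.

Request:
{"method": "send_rows", "body": {"increments": [[0,[0,0.039,-0.025],0],[0,[0,0.04,-0.023],0],[0,[0,0.041,-0.021],0],[0,[0,0.042,-0.019],0],[0,[0,0.043,-0.0165],0],[0,[0,0.044,-0.014],0],[0,[0,0.03,-0.008],0],[0,[0,0,0],0]]}}

```text
clock: 6.4
tcp_pos: [0.4644, -0.0719, 0.3946]
orientation: [[0.999, -0.043, 0.001], [-0.043, -0.999, -0.001], [0.001, 0.001, -1.0]]
ft_force: [3.9, -0.5, 4.6]
grip_width: 0.246
finger_force: 32.9
```

Request:
{"method": "send_rows", "body": {"increments": [[1,[0,0,0],0],[1,[0,0.02,0],0],[1,[0,0.02,0],0],[1,[0,0.02,0],0],[1,[0,0,0],0],[1,[0,0,0],0],[1,[0,0,-0.1],0],[1,[0,0,-0.1],0],[1,[0,0,-0.1],0],[1,[0,0,0],0]]}}

```text
clock: 7.4
tcp_pos: [0.4641, -0.0886, 0.4876]
orientation: [[0.999, -0.042, 0.006], [-0.042, -0.999, -0.002], [0.006, 0.001, -1.0]]
ft_force: [0.1, -1.0, 0.4]
grip_width: 0.999
finger_force: 0.0
```

```bash
python3 - <<'E'
from h import *
a=optics.camera("scene")[30:270,120:420,::-1]
cv2.imwrite("pics/s3.png",cv2.resize(a,(750,600),interpolation=cv2.INTER_CUBIC))
s=telemetry.state(); print(s['tcp_pos'],s['ft_force'])
E
```

```text
[ 0.4638 -0.0885  0.4853] [ 0.7751 -0.073  -0.4782]
```

View pics/s3.png

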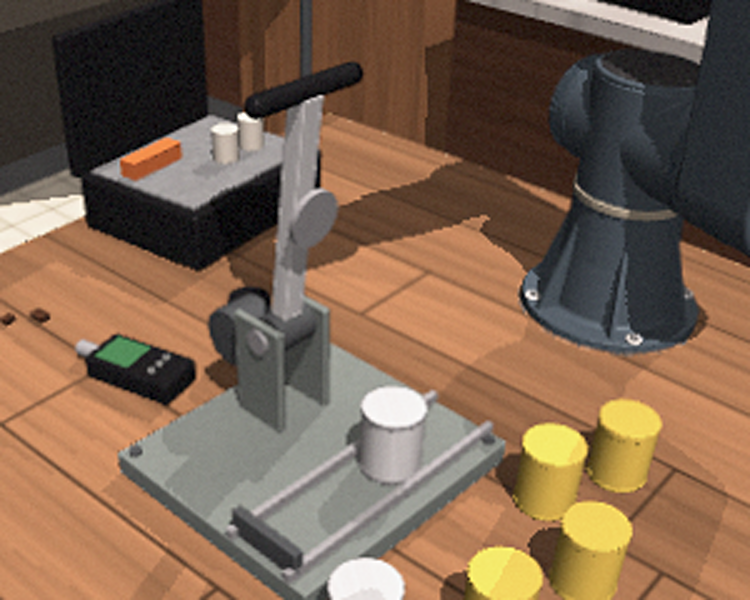

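The arm stands upright on its stop (bar 250–360, 70–110) and the tin is still in place under it (390,430). Next I close the gripper and go behind the tin.

Request:
{"method": "send_rows", "body": {"increments": [[0,[-0.049,-0.082,0],0],[0,[-0.049,-0.082,0],0],[0,[-0.049,-0.082,0],0],[0,[-0.047,-0.082,0],0],[0,[0,0,0.14],0],[0,[0,0,0.14],0],[0,[0,0,0.14],0],[0,[0,0,0.14],0],[0,[0,0,0.14],0],[0,[0,0,0.14],0],[0,[0,0,0.14],0],[0,[0,0,0.14],0]]}}

```text
clock: 8.65
tcp_pos: [0.4083, 0.0123, 0.1457]
orientation: [[0.999, -0.042, -0.001], [-0.042, -0.999, 0.0], [-0.001, -0.0, -1.0]]
ft_force: [-0.1, 0.1, 0.3]
grip_width: 0.004
finger_force: 0.0
```

```bash
python3 - <<'E'
from h import *
s=telemetry.state(); print(s['clock'],s['tcp_pos'],s['ft_force'],s['grip_width'])
a=optics.camera("scene")[30:270,120:420,::-1]
cv2.imwrite("pics/s4.png",cv2.resize(a,(750,600),interpolation=cv2.INTER_CUBIC))
E
```

```text
8.65 [0.4083 0.0123 0.1457] [-0.0808  0.1014  0.3039] 0.0040410683179265446
```

View pics/s4.png

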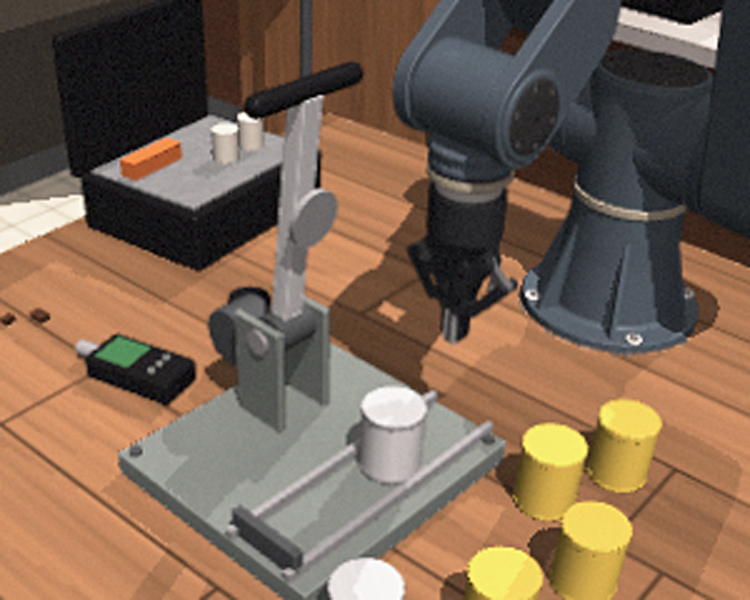

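Clear so far. I go down to just above the fences (TCP z ≈ 0.05), shift 5 mm left for wrist clearance, and approach.

Request:
{"method": "send_rows", "body": {"increments": [[0,[0,-0.017,0.1],0],[0,[0,0,0.11],0],[0,[0,0,0.109],0],[0,[0.04,0,0],0],[0,[0.04,0,0],0],[0,[0.04,0,0],0],[0,[0.03,0,0],0],[0,[0.03,0,0],0],[0,[0.03,0,0],0],[0,[0.03,0,0],0],[0,[0,0,0],0]]}}

```text
clock: 9.8
tcp_pos: [0.4829, 0.014, 0.0524]
orientation: [[0.999, -0.042, 0.001], [-0.042, -0.999, -0.0], [0.001, 0.0, -1.0]]
ft_force: [-0.9, -0.1, 0.1]
grip_width: 0.0
finger_force: 0.0
```

```bash
python3 - <<'E'
from h import *
a=optics.camera("scene")[30:270,120:420,::-1]
cv2.imwrite("pics/s5.png",cv2.resize(a,(750,600),interpolation=cv2.INTER_CUBIC))
s=telemetry.state(); print(s['tcp_pos'],s['ft_force'])
E
```

```text
[0.482  0.0141 0.0522] [-1.6477 -0.3835 -0.73  ]
```

View pics/s5.png

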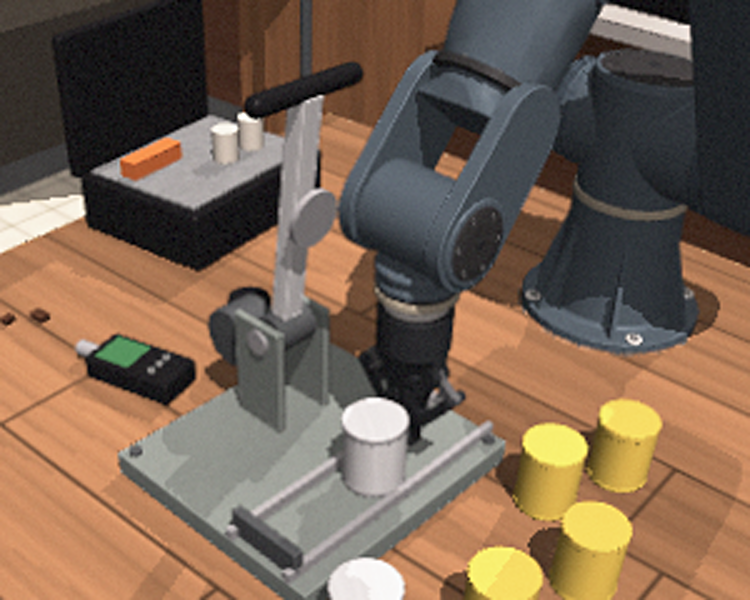

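The tin is sliding along the lane upright, and the wrist is clear of the raised arm. I push on.

Request:
{"method": "send_rows", "body": {"increments": [[0,[0.033,0,0],0],[0,[0.033,0,0],0],[0,[0.033,0,0],0],[0,[0.033,0,0],0],[0,[0.033,0,0],0],[0,[0.033,0,0],0],[0,[0.033,0,0],0],[0,[0.033,0,0],0],[0,[0.033,0,0],0],[0,[0.033,0,0],0],[0,[0,0,0],0]]}}

```text
clock: 10.95
tcp_pos: [0.5819, 0.0099, 0.0524]
orientation: [[0.999, -0.042, 0.001], [-0.042, -0.999, -0.0], [0.001, -0.0, -1.0]]
ft_force: [-2.1, -0.2, -0.4]
grip_width: 0.004
finger_force: 0.0
```

Request:
{"method": "send_rows", "body": {"increments": [[0,[0.015,0,0],0],[0,[0.015,0,0],0],[0,[0,0,0],0]]}}

```text
clock: 11.25
tcp_pos: [0.5901, 0.0096, 0.0523]
orientation: [[0.999, -0.042, 0.001], [-0.042, -0.999, 0.0], [0.001, -0.0, -1.0]]
ft_force: [-1.6, -0.3, 1.4]
grip_width: -0.001
finger_force: 0.0
```

Request:
{"method": "send_rows", "body": {"increments": [[0,[0.01,0,0],0],[0,[0,0,0],0]]}}

```text
clock: 11.45
tcp_pos: [0.5928, 0.0095, 0.0523]
orientation: [[0.999, -0.042, 0.0], [-0.042, -0.999, -0.0], [0.0, -0.0, -1.0]]
ft_force: [-1.3, -0.3, -0.2]
grip_width: 0.001
finger_force: 0.0
```

Request:
{"method": "send_rows", "body": {"increments": [[0,[0.01,0,0],0],[0,[0,0,0],0]]}}

```text
clock: 11.65
tcp_pos: [0.5958, 0.0094, 0.0523]
orientation: [[0.999, -0.042, 0.0], [-0.042, -0.999, -0.0], [0.0, -0.0, -1.0]]
ft_force: [-1.4, -0.6, -0.2]
grip_width: -0.001
finger_force: 0.0
```

Request:
{"method": "send_rows", "body": {"increments": [[0,[0.01,0,0],0],[0,[0,0,0],0]]}}

```text
clock: 11.85
tcp_pos: [0.5978, 0.0093, 0.0521]
orientation: [[0.999, -0.042, -0.002], [-0.042, -0.999, 0.0], [-0.002, 0.0, -1.0]]
ft_force: [-7.2, -0.4, 2.7]
grip_width: 0.001
finger_force: 0.0
```

Request:
{"method": "send_rows", "body": {"increments": [[0,[0.007,0,0],0],[0,[0,0,0],0],[0,[0,0,0],0]]}}

```text
clock: 12.15
tcp_pos: [0.598, 0.0093, 0.0516]
orientation: [[0.999, -0.042, -0.007], [-0.042, -0.999, 0.0], [-0.007, 0.0, -1.0]]
ft_force: [-15.9, -0.0, 5.2]
grip_width: -0.001
finger_force: 1.3
```

Request:
{"method": "send_rows", "body": {"increments": [[0,[-0.03,0,0],0],[0,[-0.06,0,0],0],[0,[-0.1,0,0],0],[0,[-0.1,0,0],0],[0,[-0.1,0,0],0],[0,[0,0,0],0],[0,[0,0,0],0]]}}

```text
clock: 12.85
tcp_pos: [0.4845, 0.014, 0.0528]
orientation: [[0.999, -0.042, 0.002], [-0.042, -0.999, -0.0], [0.002, 0.0, -1.0]]
ft_force: [0.2, 0.2, 0.5]
grip_width: 0.003
finger_force: 0.0
```

```bash
python3 - <<'E'
from h import *
a=optics.camera("scene")[30:270,120:420,::-1]
cv2.imwrite("pics/s6.png",cv2.resize(a,(750,600),interpolation=cv2.INTER_CUBIC))
s=telemetry.state(); print(s['tcp_pos'],s['ft_force'],s['clock'])
E
```

```text
[0.485  0.014  0.0527] [ 0.2566 -0.5929 -0.0194] 12.9
```

View pics/s6.png

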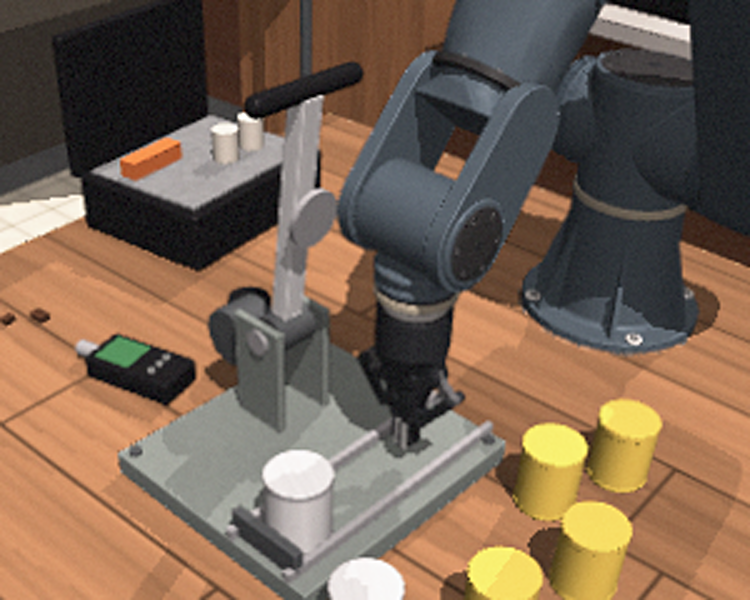

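The tin (298,500) stands upright against the stop, the arm rests raised, and the gripper is clear of everything. I hand in.

```bash
python3 -c "
from station import r
print(r.hand_in())"
```

```text
the job is handed in; nothing more can be done
None
```

I handed the job in at about 13 s; the hand-in returned no verdict. In the last picture the press arm rests raised by itself, the tin stands upright against the end stop, and the robot is clear. I raised the crossbar by gripping it lightly between the fingers rather than by a pure push.

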